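# Tip the inspected housings into the bin and reset the tip tray

### The arm

A 6-joint arm with a two-finger parallel gripper is mounted at the origin on the work surface. World frame = base frame: x ahead of the robot, y to its left, z up, the work surface at z = 0. Lengths are in m, angles in degrees, forces in N, time in s.
With the tool pointing down it reaches from about 0.4 to 0.825 m from the base axis. Payload 7 kg.
Tool frame: the origin (TCP) lies midway between the tips of the shut fingers; the grasp point (between the pads) lies 19 mm behind it; z points along the fingers, y is the line along which they close (so a half turn about z gives the same grasp; the last joint's range is limited). The gripper opens to 85 mm and grips with 20 to 120 N. Pads are 22 mm wide; open, the fingers measure 114 mm over their backs; the gripper's body (76 mm by 85 mm) begins 54 mm behind the grasp point. The pads swing forward as they close: fully open they stand 13 mm farther back than shut.
Start: joints at [-59.353, 20.546, 0.682, 0, -70.136, -16.507], TCP at [0.165, -0.655, 0.231] pointing down, gripper open.
Joint ranges: [-176.03, 176.03], [-82.01, 121.73], [-58.28, 71.71], [-173.87, 95.51], [-174.79, -0.11], [-173.66, 173.66]. Speed limits (degrees/s): [136.94, 136.94, 172.46, 180, 180, 180].

### API

Orientations are given as [roll, pitch, yaw] about the fixed x, y, z axes, in that order (R = Rz(yaw) Ry(pitch) Rx(roll)).
In Python, from workcell import state, read_camera, close_job gives the robot as it stands.
- The arm moves only by the tool send_rows, never from a script. Its argument "commands" is a list of rows, each a list of 7 numbers: the shift along the tool's x, y, z normalised to -1 to 1, where 1 is 0.03 m, then the turn, a rotation vector about the tool's x, y, z normalised to -1 to 1, where 1 is pi rad, then the closure, from 0 (fully open) to 1 (shut). In form: [[x, y, z, wx, wy, wz, grip], ...]. A call has 1 to 12 rows; each row shifts and turns the commanded pose from where the row before left it, along the tool's axes as they then stand; what a row does not reach is not made up. A row lasts 1/10 s, in which the tool goes at most 50 mm and 8.59 degrees, less where a joint would pass 70% of its speed; a pose out of reach is approached as far as the arm can. A call with a number of a shift or a turn outside -1 to 1 is refused whole. A call with a gripper value outside its range is refused whole. The fingers move at their own pace and stop on an object; "force" is the grip in N (left out, the last holds). Time passes only in rows, so rows that do not move let the fingers close. It gives the time, the measured TCP pose, the force, the opening and the grip force at its end, in the units of the state.
- state(): the state, without advancing time (a new reading comes with each control period).
- read_camera(name): name is "scene" or "top" or "wrist"; returns a dict with "color" (400x640x3 uint8, red, green, blue), "z_map" (400x640 float32, m along the optical axis (not along the pixel's ray), 0 where there is no reading), "mtx" (3x3 intrinsics, pixels), "rvec" (rotation vector, rad) and "tvec" (3), from world to camera coordinates, as OpenCV has them. Camera axes: x right, y down, z forward; pixel columns grow to the right and rows downward; lengths in m; the calibration is good to about 2 mm. A picture is of the moment at which its call begins.
- close_job(): hands the job in; it is judged then, once.
The state is a dict: "clock": time; "q": joint angles; "dq": joint speeds; "joint_torque": joint torques, N m; "position": TCP position; "tool_rot": TCP orientation; "contact_force": force on the tool from outside, world axes, zero at the start; "torque": the same for the moment, N m; "width": opening from 0.0 (shut) to 1.0 (fully open); "gripper_force": force on a finger pad.
Only numpy, scipy, OpenCV 4.12 (cv2) and the standard library are available. Lean on these libraries where they do the work, as an engineer would, in place of code of your own. Each camera call takes 0.05 s, during which the arm holds its last target. There are 200 camera calls.

### The job

Stand the black bin under the open lip of the tip tray, then push the tray's T-handle over until the sprung tray snaps to its tipped stop and all three brass housings slide off into the bin. Then push the handle back until the empty tray snaps level again, and leave the bin standing on the bench with the housings in it. The housings are clean, so never touch them with the gripper, and do not move or knock over the other things on the bench.

Things in the scene. Friction and masses are not known exactly. Their poses are not given: they have to be found in the camera images.
- stand: Fixed tip stand of aluminium and dark steel carrying a hinged steel tray. Origin on the bench under the middle of the hinge axis. +x: the direction in which the tray dumps; +z up. Base plate from x = -145 to -5 mm, 95 mm to either side. Two uprights, 122 mm high, at y = -79 to -69 and 69 to 79 mm, reach x = +3 mm; a spring strut at y = -105 to -85 mm reaches +25 mm. Else the bench is free for x above 5 mm.
- hinge (a point): Middle of the tray's hinge axis, 110 mm above the stand's origin. The axis runs along the stand's y.
- lip (a point): Middle of the tray's open front edge, on its floor; it turns with the tray. Level: at the stand's x = +45 mm, 122 mm above the bench; the floor runs from there back to x = -116 mm, 116 mm wide inside, with walls 26 mm high at the back and both sides. Tipped: lip at x = +36 mm, 80 mm up, and the back wall's top about 230 mm up.
- bin_place (a point): Point on the bench in front of the stand, at its x = 95 mm, y = 0, fixed to the stand, its axes parallel to the stand's. The housings leave the lip forwards and down and land some 50 to 145 mm ahead of the stand's origin, up to 55 mm to either side: a bin centred here with its sides parallel to the stand catches them.
- tray (a joint): Tip angle of the tray, rad: 0 level stop, 0.96 (55 degrees) tipped stop, lip down. An over-centre spring with a damper holds it at either stop; the centre is near 0.48 (handle upright). At a stop the T-bar must be pushed with 10 to 14 N, less towards the centre; beyond about 0.6 (going back: below 0.36) it runs on by itself to the stop in about 0.5 s.
- handle (a point): Middle of the handle's black T-bar, 16 mm thick, 50 mm long along the stand's y, on a 10 mm steel rod from the hinge axis, 130 mm away, beside the tray; turns with the tray. In the stand's frame y = 100 mm, and when level x = -60, z = 225 mm; upright x = 0, z = 240 mm; tipped x = +60, z = 225 mm. Pushing it towards the stand's +x tips the tray, towards -x levels it.
- bin: Loose open black plastic bin, 150 mm (x) by 140 mm (y), 55 mm high, walls and floor 4 mm, 0.3 kg. Origin at the centre of its underside. In the middle of its +x wall stands a grip tab. Put it with the tab end pointing away from the stand, that is with its x along the stand's x. It may be dragged along the bench by the tab.
- bin_grip (a point): Top of the bin's grip tab, at x = 73 mm, y = 0 in the bin's frame, 92 mm above the bench when the bin stands. The tab is 10 mm thick (bin's x), 50 mm wide (bin's y) and rises 37 mm above the rim.
- housing1: One of three equal brass housings lying on the tip tray: a square base 24 x 24 x 9 mm with a round barrel of 18 mm diameter on it, 22 mm high in all, about 50 g. Origin at the centre of its underside. Not to be touched by the gripper.
- housing2: One of three equal brass housings lying on the tip tray: a square base 24 x 24 x 9 mm with a round barrel of 18 mm diameter on it, 22 mm high in all, about 50 g. Origin at the centre of its underside. Not to be touched by the gripper.
- housing3: One of three equal brass housings lying on the tip tray: a square base 24 x 24 x 9 mm with a round barrel of 18 mm diameter on it, 22 mm high in all, about 50 g. Origin at the centre of its underside. Not to be touched by the gripper.
- solvent_bottle: White bottle, 50 mm in diameter, 130 mm high, to be left alone. Origin at the centre of its underside.
- screw_jar: Clear screw-top jar, 54 mm in diameter, 60 mm high, to be left alone. Origin at the centre of its underside.
- lens_dish: Flat glass dish, 90 mm in diameter, 20 mm high, to be left alone. Origin at the centre of its underside.
- driver: Screwdriver, 150 mm long, lying along its x, to be left alone.
- dust_brush: Brush, 160 mm long, lying along its x, to be left alone.
- eyepiece: Black microscope eyepiece, 42 mm in diameter, 55 mm high, to be left alone. Origin at the centre of its underside.
Things that resemble listed ones, but are neither listed nor needed, are in the scene too. What is meant by the bin is not orange or purple, and is the larger of those in its own colour.

How it is judged:
By the outcome, as a careful person would: the job done as asked, in the order asked, and still so for the second after the job is handed in, with the robot touching nothing.
It also fails if it takes over 67 s, if anything falls off the work surface, if the arm or the gripper's body presses on something with over 40 N, if the wrist force passes 120 N, or if a joint passes its speed limit or range.

## Working session

There is one attempt and no reset: what is moved stays moved. The work goes in short steps, Python scripts to look and compute and a tool call to move; the robot and the scene stay as the last step left them, time stands still between calls to the robot, and variables do not carry over. Pictures are saved under pics/ and viewed, at most 10 in all, crops included, and the job is handed in when it is done.

Besides the shell and the picture viewer there is one more tool, called after ">>>" as name(argument=value, ...) on one line, values as JSON. send_rows: Moves the arm, as the interface text tells. Scaled input: -1 to 1 covers 0.03 m each way for a shift and pi rad each way for a turn. Its arguments: {"type":"object","properties":{"commands":{"type":"array"},"force":{"type":"number"}},"required":["commands"]}

```bash
mkdir -p pics
cat > h.py <<'E'
import numpy as np,cv2
from workcell import state,read_camera
def cam(n):
    c=read_camera(n);c['R']=cv2.Rodrigues(np.array(c['rvec'],float))[0];c['t']=np.array(c['tvec'],float).ravel();c['K']=np.array(c['mtx'],float);return c
def pts(c):
    z=c['z_map'];v,u=np.indices(z.shape);K=c['K']
    p=np.stack([(u-K[0,2])/K[0,0]*z,(v-K[1,2])/K[1,1]*z,z],-1)
    P=(p-c['t'])@c['R'];P[z==0]=np.nan;return P
def save(c,f):cv2.imwrite(f,c['color'][...,::-1])
E
python3 - <<'E'
from h import *
for n in('scene','top'):
    c=cam(n);save(c,f'pics/{n}0.png');np.save(n+'P.npy',pts(c));print(n,-c['R'].T@c['t'],c['R'][2]);np.save(n+'C.npy',c['color'])
print(state())
E
```

```text
scene [1.14565163 0.06473267 1.06762675] [-0.55419596 -0.18518092 -0.81152626]
top [ 0.2461566  -0.14268815  1.47726458] [ 0.18591538 -0.00466188 -0.9825547 ]
{'clock': 0.1, 'q': array([-5.93532710e+01,  2.05889489e+01,  6.40190803e-01, -1.65106818e-02,
       -7.01351695e+01, -1.65027049e+01]), 'dq': array([-0.02926332, -0.01035633,  0.07736056, -0.02844167,  0.03453885,
        0.03613073]), 'joint_torque': array([-1.85185163e-03, -5.84765625e+01,  2.94105345e+01,  6.95460185e+00,
       -3.23257962e-03, -7.28106045e-06]), 'position': array([ 0.1647665 , -0.65415643,  0.23045183]), 'tool_rot': array([ 1.79915120e+02, -8.96004985e-03, -1.65861591e+02]), 'contact_force': array([ 0.14502266,  0.29844478, -0.21374551]), 'torque': array([-0.02800867,  0.0063562 ,  0.03719549]), 'gripper_force': 0.0, 'width': 1.0010277546633803}
```

View pics/top0.png

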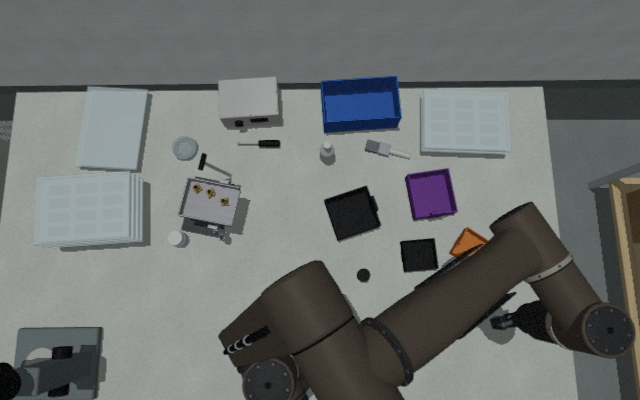

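View pics/scene0.png

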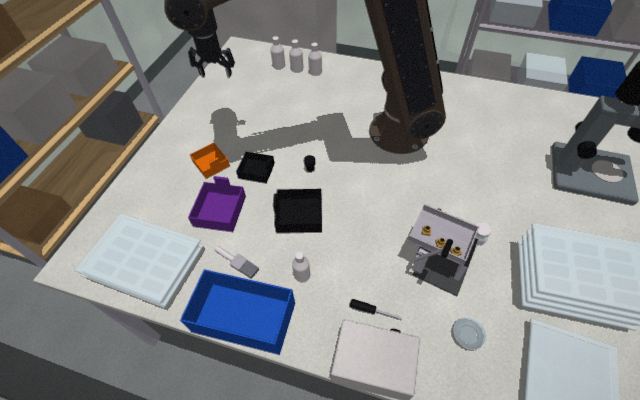

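Top view: the tip stand is at (212,203), its handle T-bar at (203,161), and its lip faces right. There are two black bins, a large one at (352,213) with a tab at (375,203) and a small one at (419,254). There are also purple (431,194) and orange (468,243) ones. The larger black one fits the description. I'll measure and confirm in a crop.

Run:
```python
from h import *
P=np.load('topP.npy');C=np.load('topC.npy');Q=np.load('sceneP.npy');D=np.load('sceneC.npy')
a=cv2.resize(C[140:280,160:440][...,::-1],None,fx=2.8,fy=2.8,interpolation=2)
cv2.imwrite('pics/crop1.png',a)
allp=[]
for n,c,p in(('top',C,P),('scene',D,Q)):
    h=cv2.cvtColor(c,cv2.COLOR_RGB2HSV)
    m=((c.max(2)<60)&(p[...,2]>0.0)&(p[...,2]<0.3)&(p[...,0]>.2)).astype(np.uint8)
    k,l,s,ce=cv2.connectedComponentsWithStats(m)
    for i in range(1,k):
        if s[i,4]<40: continue
        q=p[l==i];z=q[:,2]
        r=q[(z>.047)&(z<.063)]
        t=q[(z>.085)&(z<.1)]
        print(n,s[i],q.mean(0).round(3),z.max().round(3),'rim',len(r),cv2.minAreaRect(r[:,:2].astype(np.float32)) if len(r)>5 else '','tab',t.mean(0).round(4) if len(t) else '')
    # stand: points above, near
    q=p[(p[...,2]>.1)&(p[...,2]<.26)]
    print(n,'high',len(q))
# T-bar in each
    m=(p[...,2]>.2)&(p[...,2]<.25)&(c.max(2)<70)&(p[...,1]>-.1)
    if m.any(): print('Tbar',m.sum(),p[m].mean(0).round(4),cv2.minAreaRect(p[m][:,:2].astype(np.float32)))
    # tray floor+walls
    for lo,hi in((.112,.128),(.13,.155)):
        m=(p[...,2]>lo)&(p[...,2]<hi)&(p[...,1]>-.0)&(p[...,1]<.3)&(p[...,0]>.3)&(p[...,0]<.65)
        if m.any(): print('tray',lo,m.sum(),p[m].mean(0).round(4),cv2.minAreaRect(p[m][:,:2].astype(np.float32)))
for u,v in((203,161),(212,203),(240,208),(352,213),(375,205)):print(u,v,P[v,u].round(3))
```

```text
top [250 118  19   5  80] [0.807 0.064 0.058] 0.079 rim 31 ((0.8063705563545227, 0.06484919041395187), (0.006700494792312384, 0.05754941701889038), 1.3612542152404785) tab 
top [235 120   9   7  54] [0.796 0.131 0.058] 0.071 rim 31 ((0.7980672717094421, 0.13161320984363556), (0.01710589788854122, 0.027253970503807068), 8.572778701782227) tab 
top [258 140  22   8 146] [0.736 0.031 0.023] 0.033 rim 0  tab 
top [198 154   8  16  74] [0.612 0.203 0.232] 0.238 rim 0  tab 
top [410 170  45  40 224] [ 0.588 -0.548  0.027] 0.055 rim 14 ((0.6043135523796082, -0.5305956602096558), (0.15532231330871582, 0.07280827313661575), 62.15638732910156) tab 
top [405 177  14  43  96] [ 0.533 -0.448  0.023] 0.046 rim 0  tab 
top [ 325  186   55   55 1889] [ 0.489 -0.251  0.016] 0.098 rim 203 ((0.484836220741272, -0.24816881120204926), (0.13926571607589722, 0.14881271123886108), 17.9727840423584) tab [ 0.5078 -0.3162  0.0929]
top [423 213  31   5  55] [ 0.471 -0.524  0.056] 0.092 rim 10 ((0.47288280725479126, -0.5364037752151489), (0.006481219083070755, 0.07118327915668488), 3.9782867431640625) tab [ 0.46
[... 1650 characters left out ...]
11  81] [0.591 0.179 0.01 ] 0.015 rim 0  tab 
scene [350 299  26  15 218] [0.744 0.035 0.023] 0.03 rim 0  tab 
scene high 18491
Tbar 1251 [0.1497 0.3069 0.2248] ((0.15102356672286987, 0.37634748220443726), (0.7551637291908264, 0.7289018034934998), 23.99909210205078)
tray 0.112 1599 [0.5059 0.2013 0.1224] ((0.5187928080558777, 0.20086365938186646), (0.16203735768795013, 0.19754286110401154), 79.12783813476562)
tray 0.13 820 [0.5221 0.2091 0.1412] ((0.5342075228691101, 0.19935838878154755), (0.16488900780677795, 0.169352188706398), 78.11752319335938)
203 161 [0.613 0.2   0.231]
212 203 [0.508 0.197 0.123]
240 208 [0.512 0.131 0.004]
352 213 [ 0.49  -0.251  0.004]
375 205 [ 0.499 -0.318  0.098]
```

View pics/crop1.png

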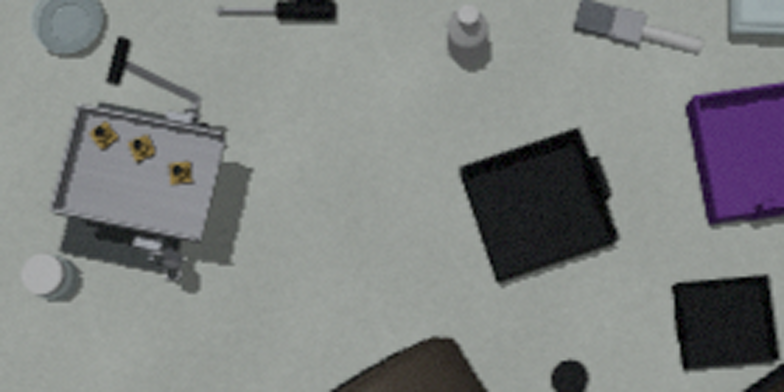

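The crop confirms the large black bin, with its tab on its right side. The tray is level with three housings on it and opens to the right. Now I'll refine the stand pose.

Run:
```python
from h import *
o0=np.array([.5016,.1655])
for n in('top','scene'):
    P=np.load(n+'P.npy');C=np.load(n+'C.npy')
    for yaw in(-101,-102,-103):
        a=np.radians(yaw);R=np.array([[np.cos(a),-np.sin(a)],[np.sin(a),np.cos(a)]])
        L=(P[...,:2]-o0)@R;z=P[...,2]
        near=(np.abs(L[...,0]+.03)<.14)&(np.abs(L[...,1])<.14)
        f=near&(z>.118)&(z<.126)&(np.abs(L[...,1])<.064);q=L[f]*1000
        w=near&(z>.143)&(z<.152)&(np.abs(L[...,1])<.075);r=L[w]*1000
        t=near&(z>.225)&(z<.24)&(C.max(2)<70);s=L[t]*1000
        print(n,yaw,'floor x',np.percentile(q[:,0],[1,99]).round(),'y',np.percentile(q[:,1],[1,99]).round(),'walls y',np.percentile(r[:,1],[1,3,97,99]).round(),'x',np.percentile(r[:,0],[1,99]).round(),'T',s.mean(0).round(1),np.ptp(s,axis=0).round())
        side=r[(r[:,1]>50)&(r[:,0]>-100)];side2=r[(r[:,1]<-50)&(r[:,0]>-100)]
        print('  slope deg',[np.degrees(np.polyfit(s_[:,0],s_[:,1],1)[0]).round(2) for s_ in(side,side2) if len(s_)>10],len(side),len(side2),[s_[:,1].mean().round(1) for s_ in(side,side2)])
# others near path (bench things)
    m=(P[...,2]>.012)&(P[...,0]>.2)&(P[...,0]<.75)&(P[...,1]<.4)&(P[...,1]>-.45)
    k,l,st,_=cv2.connectedComponentsWithStats(m.astype(np.uint8))
    for i in range(1,k):
        if st[i,4]>60:
            q=P[l==i];print(n,st[i,:2],q.min(0).round(3),q.max(0).round(3))
```

```text
top -101 floor x [-116.   44.] y [-54.  59.] walls y [-61. -60.  63.  64.] x [-121.   39.] T [-58.  100.9] [17. 49.]
  slope deg [np.float64(-1.18), np.float64(-1.29)] 64 53 [np.float64(61.0), np.float64(-58.8)]
top -102 floor x [-117.   44.] y [-54.  59.] walls y [-61. -61.  63.  63.] x [-121.   39.] T [-59.8  99.9] [17. 49.]
  slope deg [np.float64(-0.18), np.float64(-0.25)] 64 54 [np.float64(60.5), np.float64(-59.3)]
top -103 floor x [-117.   44.] y [-55.  58.] walls y [-62. -62.  62.  63.] x [-121.   40.] T [-61.5  98.8] [17. 49.]
  slope deg [np.float64(0.79), np.float64(0.66)] 63 55 [np.float64(60.0), np.float64(-59.8)]
top [365 139] [ 0.68  -0.449  0.012] [ 0.746 -0.301  0.028]
top [171 141] [0.686 0.285 0.012] [0.75  0.373 0.027]
top [237 140] [ 0.723 -0.004  0.012] [0.75  0.144 0.033]
top [320 142] [ 0.666 -0.192  0.013] [ 0.709 -0.144  0.138]
top [178 153] [0.396 0.109 0.012] [0.638 0.314 0.238]
top [406 174] [ 0.514 -0.45   0.012] [ 0.612 -0.436  0.062]
top [325 186] [ 0.396 -0.34   0.012] [ 0.572 -0.159  0.098]
top [168 231] [0.381 0.302 0.013] [0.433 0.352 0.067]
top [40
[... 773 characters left out ...]
50.]
  slope deg [np.float64(1.03), np.float64(0.96)] 92 110 [np.float64(63.5), np.float64(-56.4)]
scene [365   0] [ 0.2   -0.132  0.253] [0.269 0.02  0.63 ]
scene [254 155] [ 0.293 -0.45   0.012] [ 0.4   -0.406  0.071]
scene [304 155] [ 0.265 -0.296  0.015] [ 0.309 -0.257  0.06 ]
scene [273 189] [ 0.4   -0.337  0.012] [ 0.58  -0.154  0.099]
scene [225 197] [ 0.511 -0.45   0.012] [ 0.62  -0.433  0.06 ]
scene [407 204] [0.387 0.111 0.012] [0.641 0.354 0.236]
scene [216 246] [ 0.684 -0.45   0.012] [ 0.749 -0.299  0.027]
scene [292 252] [ 0.673 -0.189  0.012] [ 0.721 -0.141  0.133]
scene [349 299] [ 0.73  -0.003  0.012] [0.75  0.146 0.03 ]
scene [453 317] [0.686 0.286 0.012] [0.75  0.374 0.024]
```

Results, from the two views averaged (they differ by about 4 mm in x):

| Item | World position (m) | Yaw (deg) |
|---|---|---|
| Stand origin | (0.504, 0.165) | -102 |
| Bin centre | (0.487, -0.248) | -72 |
| Bin tab | (0.510, -0.317) | -72 |
| Bin target | (0.484, 0.072) | -102 |

The tray size, T-bar height and bin size match what was given. Moving above the tab with the tool at yaw -162.

>>> send_rows(commands=[[0,0,0,0,0,-0.0215,0],[-0.96,0.475,0,0,0,0,0],[-0.96,0.475,0,0,0,0,0],[-0.96,0.475,0,0,0,0,0],[-0.96,0.475,0,0,0,0,0],[-0.96,0.475,0,0,0,0,0],[-0.96,0.475,0,0,0,0,0],[-0.96,0.475,0,0,0,0,0],[-0.96,0.475,0,0,0,0,0],[-0.96,0.475,0,0,0,0,0],[-0.96,0.475,0,0,0,0,0],[-0.96,0.475,0,0,0,0,0]], force=60)

```text
clock: 1.3
position: [0.4183, -0.4063, 0.231]
tool_rot: [180.0, -0.0, -162.0]
contact_force: [-0.5, 0.6, 0.0]
width: 0.999
gripper_force: 0.0
```

>>> send_rows(commands=[[-0.96,0.475,0,0,0,0,0],[-0.96,0.475,0,0,0,0,0],[-0.96,0.475,0,0,0,0,0],[-0.96,0.475,0,0,0,0,0],[0,0,0.5,0,0,0,0],[0,0,0.5,0,0,0,0],[0,0,0,0,0,0,0]])

```text
clock: 2.0
position: [0.5084, -0.3167, 0.1988]
tool_rot: [179.8, -0.2, -162.0]
contact_force: [-0.7, 0.1, 0.4]
width: 1.001
gripper_force: 0.0
```

```bash
cat >> h.py <<'E'
def go(x,y,z,yaw):
    """shift in tool units (1 = 30 mm) and turn units to a world goal, tool down"""
    from scipy.spatial.transform import Rotation as Ro
    s=state();R=Ro.from_euler('xyz',s['tool_rot'],degrees=True)
    d=R.inv().apply(np.array([x,y,z])-s['position'])/.03
    t=(R.inv()*Ro.from_euler('xyz',[180,0,yaw],degrees=True)).as_rotvec()/np.pi
    print(round(s['clock'],2),s['position'].round(4),s['tool_rot'].round(2),s['contact_force'].round(1),s['width'].round(3),'units',d.round(2),t.round(4))
E
python3 - <<'E'
from h import *
go(.510,-.317,.062,-162)
c=cam('wrist');save(c,'pics/w1.png')
P=pts(c);z=P[...,2]
d=c['color'].max(2)<80
t=d&(z>.08)&(z<.1)&(np.hypot(P[...,0]-.51,P[...,1]+.317)<.06)
if t.sum()>5:print(t.sum(),P[t].mean(0).round(4),cv2.minAreaRect(P[t][:,:2].astype(np.float32)))
E
```

```text
Traceback (most recent call last):
  File "h.py", line 16, in go
    print(round(s['clock'],2),s['position'].round(4),s['tool_rot'].round(2),s['contact_force'].round(1),s['width'].round(3),'units',d.round(2),t.round(4))
                                                                                                        ^^^^^^^^^^^^^^^^
AttributeError: 'float' object has no attribute 'round'
```

```bash
sed -i "s/s\['width'\].round(3)/round(s['width'],3)/" h.py
python3 - <<'E'
from h import *
go(.510,-.317,.062,-162)
c=cam('wrist');save(c,'pics/w1.png')
P=pts(c);z=P[...,2]
d=c['color'].max(2)<80
t=d&(z>.08)&(z<.1)&(np.hypot(P[...,0]-.51,P[...,1]+.317)<.06)
if t.sum()>5:print(t.sum(),P[t].mean(0).round(4),cv2.minAreaRect(P[t][:,:2].astype(np.float32)))
E
```

```text
2.0 [ 0.5084 -0.3167  0.1988] [ 179.83   -0.19 -161.98] [-0.7  0.1  0.4] 1.001 units [-0.06 -0.04  4.56] [ 0.001  -0.0011  0.0001]
620 [ 0.5087 -0.3155  0.0906] ((0.5105013251304626, -0.31523245573043823), (0.049694713205099106, 0.009573342278599739), 18.291522979736328)
```

View pics/w1.png

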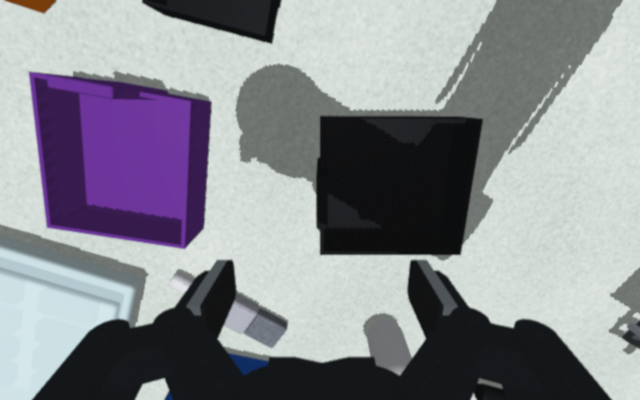

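The wrist view shows the large black bin at (400,185) with its tab at (322,190), centred between the open fingers. The measured tab is 50 x 9.6 mm at (0.5105, -0.315), yaw about -72. Descending and gripping.

>>> send_rows(commands=[[-0.08,0,0.9,0,0,0,0],[0,0,0.9,0,0,0,0],[0,0,0.9,0,0,0,0],[0,0,0.9,0,0,0,0],[0,0,0.9,0,0,0,0],[0,0,0,0,0,0,1],[0,0,0,0,0,0,1],[0,0,0,0,0,0,1],[0,0,0,0,0,0,1],[0,0,0,0,0,0,1],[0,0,0,0,0,0,1],[0,0,0,0,0,0,1]], force=60)

```text
clock: 3.25
position: [0.5126, -0.3171, 0.0677]
tool_rot: [-179.9, 0.1, -162.0]
contact_force: [-0.2, 1.3, 5.3]
width: 0.105
gripper_force: 59.7
```

Run:
```python
from h import *
go(.4687,.0008,.064,168)
print(state()['gripper_force'])
```

```text
3.25 [ 0.5126 -0.3171  0.0677] [-1.7993e+02  8.0000e-02 -1.6197e+02] [-0.2  1.3  5.3] 0.105 units [-1.89 10.53  0.11] [-0.0003  0.0005  0.1669]
59.74750220775604
```

>>> send_rows(commands=[[0,0,-0.1,0,0,0.0167,1],[0,0,0,0,0,0.0167,1],[0,0,0,0,0,0.0167,1],[0,0,0,0,0,0.0167,1],[0,0,0,0,0,0.0167,1],[0,0,0,0,0,0.0167,1],[0,0,0,0,0,0.0167,1],[0,0,0,0,0,0.0167,1],[0,0,0,0,0,0.0167,1],[0,0,0,0,0,0.0167,1],[0,0,0,0,0,0,1]])

```text
clock: 4.35
position: [0.5116, -0.3168, 0.0691]
tool_rot: [180.0, -0.0, 167.9]
contact_force: [-0.2, -0.3, -3.3]
width: 0.101
gripper_force: 58.4
```

>>> send_rows(commands=[[0.28,0.7,0,0,0,0,1],[0.28,0.7,0,0,0,0,1],[0.28,0.7,0,0,0,0,1],[0.28,0.7,0,0,0,0,1],[0.28,0.7,0,0,0,0,1],[0.28,0.7,0,0,0,0,1],[0.28,0.7,0,0,0,0,1],[0.28,0.7,0,0,0,0,1],[0.28,0.7,0,0,0,0,1],[0.28,0.7,0,0,0,0,1],[0.28,0.7,0,0,0,0,1],[0,0,0,0,0,0,1]])

```text
clock: 5.55
position: [0.4693, -0.07, 0.0695]
tool_rot: [180.0, 0.0, 168.2]
contact_force: [-0.2, -1.0, -3.0]
width: 0.101
gripper_force: 59.0
```

```bash
cat >> h.py <<'E'
def bin_top(n='top',o=(.4995,.1653)):
    """bin rim in the stand's frame, one camera so that its bias cancels"""
    c=cam(n);P=pts(c);a=np.radians(-102.1);R=np.array([[np.cos(a),-np.sin(a)],[np.sin(a),np.cos(a)]])
    o=np.array(o);L=(P[...,:2]-o)@R;z=P[...,2]
    b=(c['color'].max(2)<70)&(z>.002)&(z<.062)&(L[...,0]>.008)&(L[...,0]<.4)&(abs(L[...,1])<.16)
    k,l,s,_=cv2.connectedComponentsWithStats(b.astype(np.uint8));i=1+s[1:,4].argmax()
    r=L[(l==i)&(z>.047)]*1000
    print(n,'rim',len(r),cv2.minAreaRect(r.astype(np.float32)),r.min(0).round(),r.max(0).round());return c,P,L
E
python3 - <<'E'
from h import *
go(.4687,.0008,.064,168)
# top-view origin: o0 (+0.5 mm y); scene-view: +4 mm along stand y
for n,o in(('top',(.5020,.1655)),('scene',(.5055,.1645))): c,_,_=bin_top(n,o)
save(c,'pics/s2.png')
E
```

```text
5.55 [ 0.4693 -0.07    0.0695] [1.7998e+02 1.0000e-02 1.6816e+02] [-0.2 -1.  -3. ] 0.101 units [0.5  2.31 0.19] [0.0001 0.     0.0009]
top rim 96 ((172.17047119140625, -43.154693603515625), (156.82350158691406, 45.78465270996094), 9.743887901306152) [ 93. -56.] [246.  -7.]
scene rim 323 ((166.47653198242188, 14.256942749023438), (143.7564697265625, 152.09107971191406), 89.66758728027344) [ 91. -58.] [243.  86.]
```

View pics/s2.png

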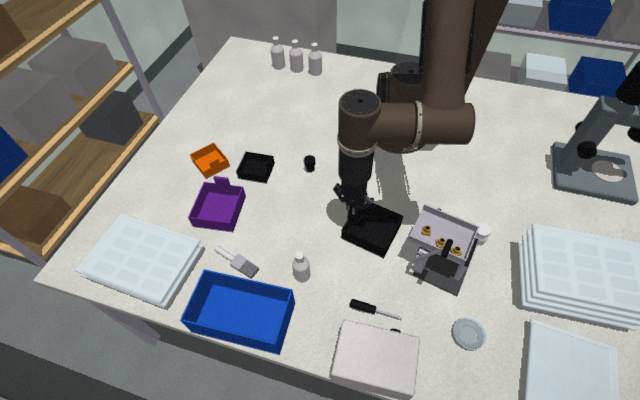

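The bin (370,228) is held by the tab and squared to the stand. In the scene view its centre is 71 mm (x) and 14 mm (y) from the goal, which agrees with the arm's own figures. Last push, set down, release and rise.

>>> send_rows(commands=[[0.12,0.585,0,0,0,0,1],[0.12,0.585,0,0,0,0,1],[0.12,0.585,0,0,0,0,1],[0.12,0.585,0,0,0,0,1],[0,0,0.1,0,0,0,1],[0,0,0,0,0,0,1],[0,0,0,0,0,0,0.3],[0,0,0,0,0,0,0.3],[0,0,0,0,0,0,0.3],[0,0,0,0,0,0,0.3],[0,0,-0.5,0,0,0,0.3]])

```text
clock: 6.75
position: [0.469, -0.0008, 0.0799]
tool_rot: [-179.9, -0.2, 167.9]
contact_force: [0.1, 0.9, 0.3]
width: 0.698
gripper_force: 0.0
```

Run:
```python
from h import *
go(.4687,.0008,.064,168)
for n,o in(('top',(.5020,.1655)),('scene',(.5055,.1645))): bin_top(n,o)
```

```text
6.75 [ 0.469  -0.0008  0.0799] [-179.89   -0.18  167.91] [0.1 0.9 0.3] 0.698 units [0.02 0.05 0.53] [-0.0006 -0.001  -0.0005]
top rim 91 ((106.90679931640625, -61.36376190185547), (160.67893981933594, 50.494564056396484), 17.254871368408203) [ 23. -68.] [177. -13.]
scene rim 249 ((96.20646667480469, -0.261444091796875), (149.06919860839844, 146.15493774414062), 1.05078125) [ 21. -74.] [170.  73.]
```

The bin is placed at (96, 0) mm in the stand frame, about 1 degree off square. Now up, shut the fingers and go over to the back of the T-bar.

>>> send_rows(commands=[[0,0,-1,0,0,0,0.3],[0,0,-1,0,0,0,0.3],[0,0,-1,0,0,0,1],[0,0,-1,0,0,0,1],[0,0,-1,0,0,0,1],[0,0,-1,0,0,0,1],[0,0,-1,0,0,0,1],[0,0,-0.4,0,0,0,1]])

```text
clock: 7.65
position: [0.4714, -0.0, 0.3059]
tool_rot: [179.9, 0.2, 168.0]
contact_force: [0.7, 0.8, -1.3]
width: -0.002
gripper_force: 0.0
```

>>> send_rows(commands=[[-0.37,0.99,0,0,0,0,1],[-0.37,0.99,0,0,0,0,1],[-0.37,0.99,0,0,0,0,1],[-0.37,0.99,0,0,0,0,1],[-0.37,0.99,0,0,0,0,1],[-0.37,0.99,0,0,0,0,1],[-0.37,0.99,0,0,0,0,1],[-0.37,0.99,0,0,0,0,1],[-0.37,0.99,0,0,0,0,1],[0,0,0,0,0,0,1]])

```text
clock: 8.65
position: [0.6249, 0.2432, 0.3]
tool_rot: [-179.9, -0.1, 168.0]
contact_force: [0.2, -0.2, -1.2]
width: 0.001
gripper_force: 0.0
```

Run:
```python
from h import *
go(.6218,.240,.208,168)
c=cam('scene')
cv2.imwrite('pics/s3.png',cv2.resize(c['color'][120:320,300:540][...,::-1],None,fx=3,fy=3))
P=pts(c)
for n in('scene','top'):
    if n=='top':c=cam(n);P=pts(c)
    m=(c['color'].max(2)<70)&(P[...,2]>.224)&(P[...,2]<.24)&(np.hypot(P[...,0]-.614,P[...,1]-.203)<.035)
    if m.sum()>5: print(n,m.sum(),P[m].mean(0).round(4))
```

```text
8.65 [0.6249 0.2432 0.3   ] [-1.7988e+02 -1.4000e-01  1.6804e+02] [ 0.2 -0.2 -1.2] 0.001 units [ 0.07 -0.12  3.07] [-0.0007 -0.0008  0.0002]
scene 121 [0.6179 0.2044 0.2316]
top 78 [0.6115 0.203  0.2323]
```

View pics/s3.png

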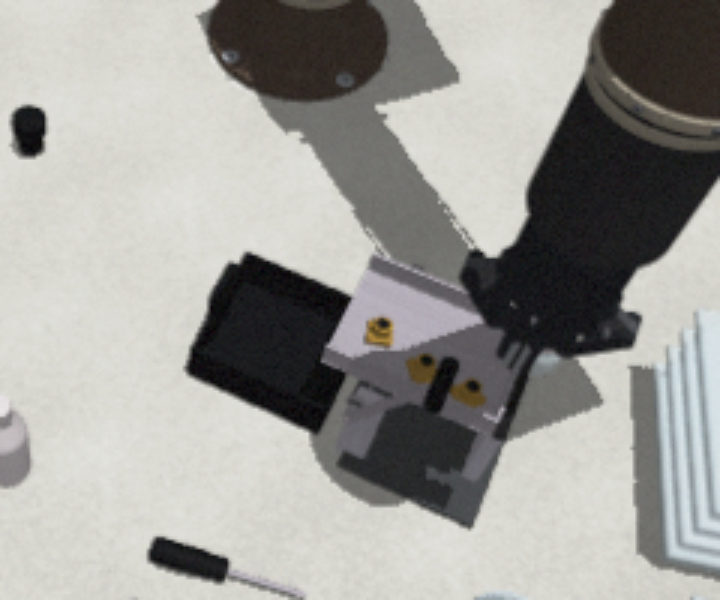

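The bin (270,340 in the crop) stands under the lip, the three housings are on the tray, and the shut fingers are behind the T-bar (442,383). Descend, then push towards stand +x (tool -y).

>>> send_rows(commands=[[0.05,0,0.76,0,0,0,1],[0,0,0.76,0,0,0,1],[0,0,0.76,0,0,0,1],[0,0,0.76,0,0,0,1],[0,-0.3,0,0,0,0,1],[0,-0.3,0,0,0,0,1],[0,-0.3,0,0,0,0,1],[0,-0.3,0,0,0,0,1]])

```text
clock: 9.55
position: [0.6173, 0.2089, 0.217]
tool_rot: [179.4, 0.4, 168.0]
contact_force: [0.6, 15.2, 11.6]
width: 0.002
gripper_force: 7.1
```

>>> send_rows(commands=[[0,-0.3,0,0,0,0,1],[0,-0.3,0,0,0,0,1],[0,-0.3,0,0,0,0,1],[0,-0.3,0,0,0,0,1]])

```text
clock: 9.95
position: [0.6096, 0.1712, 0.2165]
tool_rot: [179.7, 0.4, 168.0]
contact_force: [1.2, 4.3, 4.0]
width: 0.002
gripper_force: 2.1
```

>>> send_rows(commands=[[0,-0.3,0,0,0,0,1],[0,-0.3,0,0,0,0,1],[0,-0.3,0,0,0,0,1],[0,0,0,0,0,0,1]])

```text
clock: 10.35
position: [0.6008, 0.1421, 0.2119]
tool_rot: [-179.9, -0.1, 167.9]
contact_force: [-0.3, 0.0, -0.2]
width: 0.003
gripper_force: 0.0
```

```bash
cat >> h.py <<'E'
def tray(o=(.5036,.1651)):
    """T-bar and housings in the stand's frame, by the scene camera"""
    a=np.radians(-102.1);R=np.array([[np.cos(a),-np.sin(a)],[np.sin(a),np.cos(a)]])
    s=state();print('tool in stand',((s['position'][:2]-o)@R*1000).round(1),s['position'][2].round(4),s['contact_force'].round(1),round(s['clock'],2))
    for n,o in(('top',(.5020,.1655)),('scene',(.5055,.1645))):
        c=cam(n);P=pts(c);L=(P[...,:2]-o)@R;h=cv2.cvtColor(c['color'],cv2.COLOR_RGB2HSV);z=P[...,2]
        b=cv2.inRange(h,(14,110,70),(32,255,255))*((abs(L[...,0])<.25)&(abs(L[...,1])<.2)).astype(np.uint8)
        k,l,st,ce=cv2.connectedComponentsWithStats(b)
        for i in range(1,k):
            if st[i,4]>6:print(n,'brass',st[i,4],ce[i].round(),(np.nanmean(L[l==i],0)*1000).round(),(np.nanmean(z[l==i])*1000).round())
        t=(z>.215)&(z<.255)&(c['color'].max(2)<70)&(abs(L[...,1]-.1)<.03)&(abs(L[...,0])<.09)
        if t.sum()>4:print(n,'dark z215-255: n',t.sum(),'x range',(L[t][:,0].min()*1000).round(),(L[t][:,0].max()*1000).round())
    return c
E
python3 - <<'E'
from h import *
c=tray()
E
```

```text
tool in stand [ 2.1 99.9] 0.2119 [-0.3  0.  -0.2] 10.35
top brass 8 [205. 184.] [-49.  42.] 187.0
top brass 12 [229. 204.] [21.  6.] 118.0
top dark z215-255: n 41 x range 2.0 45.0
scene brass 25 [414. 233.] [32. 16.] 103.0
scene dark z215-255: n 151 x range -11.0 55.0
```

The tray is past centre and running on, with the housings starting to slide. I'll let it settle.

>>> send_rows(commands=[[0,0.2,0,0,0,0,1],[0,0.2,0,0,0,0,1],[0,0,0,0,0,0,1],[0,0,0,0,0,0,1],[0,0,0,0,0,0,1],[0,0,0,0,0,0,1],[0,0,0,0,0,0,1],[0,0,0,0,0,0,1],[0,0,0,0,0,0,1],[0,0,0,0,0,0,1]])

```text
clock: 11.45
position: [0.6042, 0.1556, 0.2121]
tool_rot: [180.0, 0.0, 167.9]
contact_force: [-0.1, -0.6, 0.4]
width: 0.001
gripper_force: 0.0
```

Run:
```python
from h import *
c=tray()
cv2.imwrite('pics/s4.png',cv2.resize(c['color'][150:300,330:510][...,::-1],None,fx=4,fy=4))
```

```text
tool in stand [-11.8 100.3] 0.2121 [-0.1 -0.6  0.4] 11.45
top brass 18 [257. 199.] [85. 55.] 27.0
top brass 22 [242. 206.] [43. 23.] 27.0
top brass 24 [256. 208.] [90. 27.] 25.0
top dark z215-255: n 87 x range -13.0 66.0
scene brass 64 [392. 243.] [86. 29.] 22.0
scene brass 35 [405. 250.] [40. 33.] 21.0
scene dark z215-255: n 173 x range -26.0 65.0
```

View pics/s4.png

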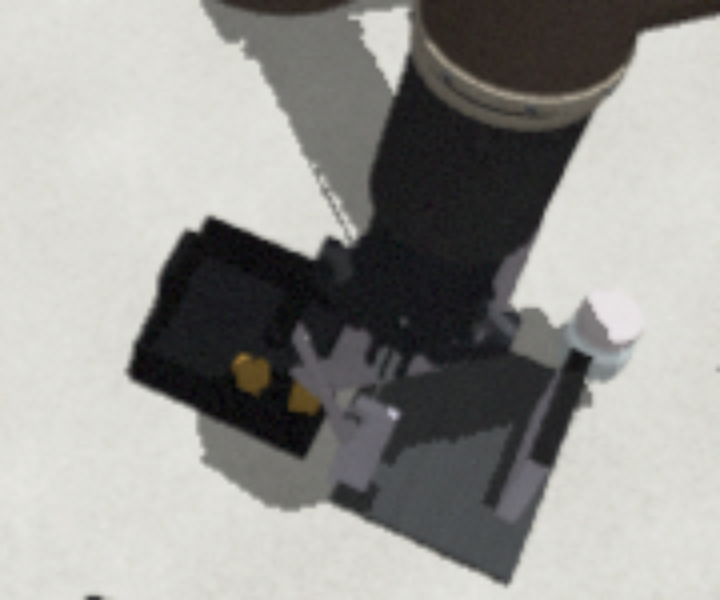

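All three housings are in the bin: the top view has them at z of about 26 mm, at (257,199), (242,206) and (256,208). The tray is at its tipped stop, with the T-bar near x = +58. Next: up, over to the far side of the T-bar, down, and push back.

>>> send_rows(commands=[[0,0,-1,0,0,0,1],[0,0,-1,0,0,0,1],[0,0,-1,0,0,0,1],[0,-0.92,0,0,0,0,1],[0,-0.92,0,0,0,0,1],[0,-0.92,0,0,0,0,1],[0,-0.92,0,0,0,0,1],[0,0,0,0,0,0,1],[0,0,1,0,0,0,1],[0,0,1,0,0,0,1],[0,0,1,0,0,0,1],[0,0,0,0,0,0,1]])

```text
clock: 12.75
position: [0.5788, 0.0474, 0.208]
tool_rot: [-179.8, -0.4, 167.9]
contact_force: [-0.3, 0.5, 0.4]
width: -0.004
gripper_force: 0.0
```

Run:
```python
from h import *
tray()
```

```text
tool in stand [99.3 98.2] 0.208 [-0.3  0.5  0.4] 12.75
top brass 21 [257. 199.] [85. 55.] 28.0
top brass 20 [242. 206.] [41. 24.] 26.0
top brass 19 [256. 207.] [89. 28.] 28.0
top dark z215-255: n 21 x range 54.0 66.0
scene brass 60 [392. 243.] [85. 31.] 24.0
scene brass 38 [405. 250.] [40. 33.] 20.0
scene dark z215-255: n 118 x range 50.0 89.0
```

>>> send_rows(commands=[[0,0.3,0,0,0,0,1],[0,0.3,0,0,0,0,1],[0,0.3,0,0,0,0,1],[0,0.3,0,0,0,0,1],[0,0.3,0,0,0,0,1],[0,0.3,0,0,0,0,1]])

```text
clock: 13.45
position: [0.5933, 0.0994, 0.215]
tool_rot: [-179.9, 0.2, 168.0]
contact_force: [-1.3, -7.2, 8.0]
width: -0.003
gripper_force: 4.2
```

>>> send_rows(commands=[[0,0.3,0,0,0,0,1],[0,0.3,0,0,0,0,1],[0,0.3,0,0,0,0,1],[0,0.3,0,0,0,0,1],[0,0.3,0,0,0,0,1],[0,0,0,0,0,0,1],[0,-0.3,0,0,0,0,1],[0,-0.3,0,0,0,0,1],[0,0,0,0,0,0,1],[0,0,0,0,0,0,1]])

```text
clock: 14.45
position: [0.598, 0.1262, 0.2123]
tool_rot: [180.0, 0.0, 167.9]
contact_force: [-0.1, -0.3, 0.6]
width: -0.0
gripper_force: 0.0
```

Run:
```python
from h import *
tray()
```

```text
tool in stand [ 18.2 100.5] 0.2123 [-0.1 -0.3  0.6] 14.45
top brass 18 [257. 199.] [85. 55.] 27.0
top brass 12 [242. 204.] [42. 27.] 30.0
top brass 20 [256. 207.] [89. 29.] 26.0
top brass 9 [242. 208.] [44. 17.] 23.0
top dark z215-255: n 55 x range -67.0 35.0
scene brass 60 [392. 243.] [85. 31.] 23.0
scene brass 60 [406. 248.] [40. 28.] 23.0
scene dark z215-255: n 174 x range -70.0 33.0
```

The T-bar is back at x = -60, so the tray is level. Retreating and doing the final check.

>>> send_rows(commands=[[0,0,-1,0,0,0,1],[0,0,-1,0,0,0,1],[0,0,-1,0,0,0,1],[0,0,-1,0,0,0,1],[0,-1,0,0,0,0,1],[0,-1,0,0,0,0,1],[0,-1,0,0,0,0,1],[0,-1,0,0,0,0,1],[0,-1,0,0,0,0,1],[0,-1,0,0,0,0,1],[0,-1,0,0,0,0,1],[0,0,0,0,0,0,1]])

```text
clock: 15.75
position: [0.5535, -0.0809, 0.3325]
tool_rot: [-180.0, 0.0, 167.8]
contact_force: [0.1, -0.1, 0.6]
width: 0.002
gripper_force: 0.0
```

Run:
```python
from h import *
c=tray();save(c,'pics/s5.png')
bin_top('scene',(.5055,.1645))
P=pts(c)
a=np.radians(-102.1);R=np.array([[np.cos(a),-np.sin(a)],[np.sin(a),np.cos(a)]])
L=(P[...,:2]-(.5055,.1645))@R
f=(abs(L[...,0]+.04)<.05)&(abs(L[...,1])<.04)&(P[...,2]>.1)&(P[...,2]<.2)
print('floor z',np.nanpercentile(P[f][:,2],[5,50,95]))
```

```text
tool in stand [230.1 100.3] 0.3325 [ 0.1 -0.1  0.6] 15.75
top brass 80 [256. 203.] [87. 42.] 24.0
top brass 23 [242. 206.] [42. 23.] 26.0
scene brass 73 [392. 243.] [85. 29.] 21.0
scene brass 59 [406. 248.] [40. 27.] 22.0
scene dark z215-255: n 117 x range -70.0 -55.0
scene rim 289 ((96.20276641845703, 0.27243804931640625), (144.398681640625, 150.3114776611328), 89.68617248535156) [ 21. -72.] [171.  73.]
floor z [0.11953552 0.12245941 0.12503367]
```

View pics/s5.png

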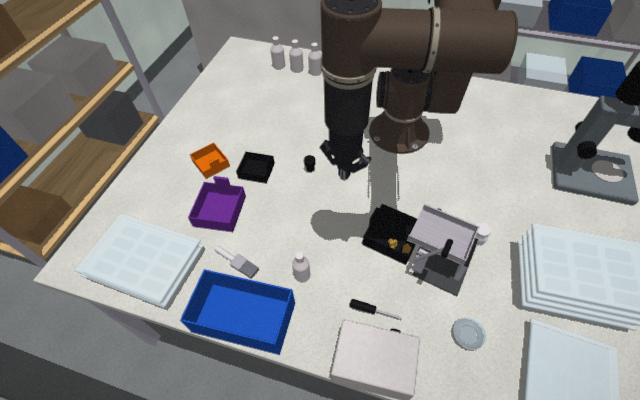

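The tray is level and empty (floor at 122 mm), the brass is in the bin at (392,243) and (406,248), and everything else is where it was. The robot is touching nothing, so I'll hand in.

```bash
python3 -c "
from workcell import close_job
print(close_job())"
```

```text
the job is handed in; nothing more can be done
None
```

The job is handed in at about 16 s on the robot's clock: the bin stands under the lip with all three housings in it, the empty tray is level again, and nothing else on the bench was moved.

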